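# Hold the tea strainer over the mug

### The job

Get the mug ready for a colleague to pour tea into: turn the drinks turntable (it has a steel post for this) counter-clockwise, seen from above, until it comes up against its stop. Then take the tea strainer by its wooden handle, lift it off its stand, carry it over the white caddy without knocking against it, and hold it level and centred over the mug's mouth, its handle pointing the same way as the mug's handle and the bottom of its basket a finger's breadth (about 15 mm) above the rim, without ever touching the mug. Finish while still holding it there, steady, and on the way push nothing on the table out of its place and tip nothing over.

Things in the scene. Friction and masses are not known exactly. Their poses are not given: they have to be found in the camera images.
- tray (a joint): Angle of the turntable, a round wooden tray (290 mm across, top surface 30 mm above the table) on a low black base. It turns about a vertical axis; the value grows counter-clockwise seen from above, from 0 to 1.2 rad, where a hard stop holds it. It starts at 0.1 to 0.4. Friction (about 0.2 N m) keeps it where it is left.
- tray_axis (a point): Centre of the turntable's top surface, on its axis. It does not move as the tray turns.
- tray_knob (a point): Top centre of the upright round steel post for turning the tray: 16 mm diameter, standing 48 mm above the tray's top, 110 mm from the axis. It rides with the tray; a counter-clockwise turn brings it towards the robot.
- mug: White ceramic mug with a handle, standing loose on the tray, 80 mm from its axis: 84 mm across the mouth, 95 mm high, 0.2 to 0.45 kg. Origin at the centre of its underside, z up; the mug's own handle points along its +y and reaches about 75 mm from the mug's axis.
- mug_mouth (a point): Centre of the mug's mouth, at the height of the rim (95 mm above the mug's origin).
- strainer: Steel tea strainer, about 90 g. Origin at the centre of the basket's underside, z up. Basket 44 mm across at the bottom, 74 at its rim, 32 high. The handle points along +y: a thin neck, then a dark wooden grip 14 x 14 mm from y = 69 to 174 mm, centre line 32 mm above the origin. On its stand the basket sits in a seat and the handle in an open fork (y = 153 to 161 mm): lift straight up.
- strainer_grip (a point): Point on the centre line of the wooden grip, 105 mm from the basket's centre: a good place to grip, from above, across the handle. Below it the stand's base plate is 54 mm lower.
- stand: Fixed steel stand of the strainer: base plate 80 x 210 mm, 8 mm thick, the long side along its y. The basket's seat (64 mm across, lip 34 mm above the table) stands at y = -80 mm, the fork (32 mm wide, 69 mm high) at y = +77 mm. Origin under the plate's centre.
- caddy: Fixed white caddy with napkins and cutlery, 220 mm along its x, 62 mm wide, contents up to 93 mm high, between the stand and the turntable. Origin at the centre of its underside.
- sugar_jar: Sugar jar with a steel lid, on the tray, 58 mm across, 85 mm high; origin at the centre of its underside. Not to be tipped.
- honey_jar: Small amber jar on the tray, 48 mm across, 65 mm high; origin at the centre of its underside. Not to be tipped.
- can: Blue drink can on the table, 66 mm across, 115 mm high; origin at the centre of its underside. To be left alone.
- bowl: Glass bowl on the table, 150 mm across, 65 mm high; origin at the centre of its underside. To be left alone.
- cup: White plastic cup without a handle, on the table, 72 mm across, 75 mm high; origin at the centre of its underside. To be left alone.
- bottle: Clear water bottle on the table, 64 mm across, 190 mm high; origin at the centre of its underside. To be left alone.
- spoon: Spoon lying on the table, 150 mm long. To be left alone.
There are look-alikes about, which are no part of the job. Leave any turquoise look-alike of the stand alone.

How it is judged:
On the way, in this order (a step that is already met when the one before it is completed fails the run):
1. the turntable is turned to its stop, while the strainer is still on its stand (value of joint tray above 1.13 rad and distance of strainer from where it was at the start of the episode below 0.03 m), for 0.2 s.
2. the strainer is lifted clear of its stand, in the gripper (height (world z) of strainer above 0.1 m and contact force between strainer and the fingers above 1 N and value of joint tray above 1.13 rad), for 0.2 s.
At the end, for the whole second after the job is handed in: Held steady in the fingers: strainer level within 10 deg, centred within 10 mm over the mug's mouth, underside 4 to 28 mm above the rim, handle over the mug's handle within 35 deg, touching nothing else; tray at its stop (over 1.13 rad); table things within 30 mm of their places, all upright (value of joint tray above 1.13 rad and horizontal distance between strainer and mug_mouth below 0.01 m and z of strainer in the frame of mug_mouth between 0.004 and 0.028 m and angle between strainer's own z axis and vertical below 0.17 rad and y of strainer_grip in the frame of mug above 0.085 m and contact force between strainer and the fingers above 1 N and contact force between each of strainer, the fingers and mug below 0.05 N and contact force between strainer and caddy below 0.05 N and contact force between strainer and stand below 0.05 N and contact force between strainer and sugar_jar below 0.05 N and contact force between strainer and honey_jar below 0.05 N and linear speed of strainer below 0.03 m/s and linear speed of mug below 0.02 m/s and angle between each of mug, sugar_jar, honey_jar, can, bowl, cup, bottle's own z axis and vertical below 0.15 rad and distance of each of can, bowl, cup, bottle, spoon from where it was at the start of the episode below 0.03 m); the arm keeps its last pose, push and grip.
It fails at once if the strainer knocks against the caddy (contact force between strainer and caddy above 2 N).
It fails at once if the strainer touches the mug (contact force between strainer and mug above 0.3 N).
It fails at once if a thing on the table is pushed aside (over 30 mm) (distance of any of can, bowl, cup, bottle, spoon from where it was at the start of the episode above 0.03 m).
It fails at once if the mug, a jar or another upright thing is tipped (angle between any of mug, sugar_jar, honey_jar, can, bowl, cup, bottle's own z axis and vertical above 0.4 rad).
It also fails if it takes over 72 s, if anything falls off the work surface, if the arm or the gripper's body presses on something with over 40 N, if the wrist force passes 120 N, or if a joint passes its speed limit or range.

### The arm

A 7-joint arm with a two-finger parallel gripper is mounted at the origin on the work surface. World frame = base frame: x ahead of the robot, y to its left, z up, the work surface at z = 0. Lengths are in m, angles in rad, forces in N, time in s.
With the tool pointing down it reaches from about 0.4 to 0.85 m from the base axis. Payload 10.4 kg.
Tool frame: the origin (TCP) lies midway between the tips of the shut fingers; the grasp point (between the pads) lies 19 mm behind it; z points along the fingers, y is the line along which they close (so a half turn about z gives the same grasp; the last joint's range is limited). The gripper opens to 87 mm and grips with 3 to 60 N. Pads are 19 mm wide; open, the fingers measure 117 mm over their backs; the gripper's body (75 mm by 190 mm) begins 51 mm behind the grasp point.
Start: joints at [1.127, 0.332, -0.065, 1.46, 0.022, 1.35, -0.088], TCP at [0.255, -0.57, 0.223] pointing down, gripper open.
Joint ranges: [-2.6, 2.6], [-0.5, 2.12], [-1.47, 1.34], [0.16, 2.42], [-1.27, 4.41], [0.06, 2.06], [-2.6, 2.6]. Speed limits (rad/s): [2.22, 2.22, 2.79, 2.79, 3.14, 3.14, 3.14].

### API

Orientations are given as a unit quaternion [x, y, z, w].
In Python, from bench import r gives the robot as it stands.
- The arm moves only by the tool arm_command, never from a script. Its argument "moves" is one flat list of numbers, 4 for each row, row after row: the shift along the tool's x, y, z in cm, then the turn about the tool's z in degrees. A call has 1 to 12 rows; each row shifts and turns the commanded pose from where the row before left it, along the tool's axes as they then stand; what a row does not reach is not made up. A row lasts 1/12 s, in which the tool goes at most 41.7 mm and 7.16 degrees, less where a joint would pass 70% of its speed; a pose out of reach is approached as far as the arm can. A call with a gripper value outside its range is refused whole. "fingers" is the opening in per cent of the stroke, from 0 (shut) to 100 (fully open), set as the call begins (left out, the last holds). The fingers move at their own pace and stop on an object; "squeeze" is the grip in N (left out, the last holds). Time passes only in rows, so rows that do not move let the fingers close. It gives the time, the measured TCP pose, the force, the opening and the grip force at its end, in the units of the state.
- r.read_state(): the state, without advancing time (a new reading comes with each control period).
- r.camera(name): name is "scene" or "top"; returns the picture (420x560x3 uint8, red, green, blue); there is no depth.
- r.camera_info(name): a dict with "fx", "fy", "cx", "cy" (pixels), "origin" and "attitude" of the camera in the world. Camera axes: x right, y up, looking along -z (the intrinsics and any distortion apply to the point x, -y, -z); pixel columns grow to the right and rows downward; lengths in m; the calibration is good to about 2 mm. A picture is of the moment at which its call begins. camera_info takes no time and is no camera call.
- r.close_job(): hands the job in; it is judged then, once.
The state is a dict: "time": time; "joint_positions": joint angles; "joint_vel": joint speeds; "joint_torque": joint torques, N m; "ee_pos": TCP position; "eef_rot": TCP orientation; "ft_force": force on the tool from outside, world axes, zero at the start; "torque": the same for the moment, N m; "width": finger opening in m; "grip_force": force on a finger pad.
Only numpy, scipy, OpenCV 4.12 (cv2) and the standard library are available. Lean on these libraries where they do the work, as an engineer would, in place of code of your own. Each camera call takes 0.05 s, during which the arm holds its last target. There are 200 camera calls.

## Working session

There is one attempt and no reset: what is moved stays moved. The work goes in short steps, Python scripts to look and compute and a tool call to move; the robot and the scene stay as the last step left them, time stands still between calls to the robot, and variables do not carry over. Pictures are saved under pics/ and viewed, at most 10 in all, crops included, and the job is handed in when it is done.

Besides the shell and the picture viewer there is one more tool, called after "Call:" as name(argument=value, ...), one argument or row to a line, values as JSON. arm_command: Moves the arm, as the interface text tells. Its arguments: {"type":"object","properties":{"moves":{"type":"array"},"fingers":{"type":"number"},"squeeze":{"type":"number"}},"required":["moves"]}

```bash
ls; mkdir -p pics; python3 - <<'E'
from bench import r
import cv2
for n in("scene","top"):
    cv2.imwrite(f"pics/{n}0.png",r.camera(n)[:,:,::-1]); print(n,r.camera_info(n))
s=r.read_state();print(s)
E
```

```text
pics
scene {'fx': 437.4508723226008, 'fy': 437.4508723226008, 'cx': 275.87455689382324, 'cy': 214.36160838711598, 'origin': array([1.17824979, 0.10656031, 1.11778884]), 'attitude': array([0.18751159, 0.23909789, 0.76165021, 0.57232906])}
top {'fx': 501.07130246167793, 'fy': 501.07130246167793, 'cx': 282.9887597147919, 'cy': 207.25159683132537, 'origin': array([ 0.36649337, -0.11408354,  1.44409048]), 'attitude': array([-0.03980378,  0.02339718,  0.71302852, -0.69961315])}
{'time': 0.1, 'joint_positions': array([ 1.12742151,  0.33277054, -0.06474806,  1.46083304,  0.02158787,
        1.34987819, -0.08849281]), 'joint_vel': array([-0.00074869, -0.0024859 , -0.00012547, -0.00124501,  0.00243314,
        0.0001224 ,  0.00054967]), 'joint_torque': array([-3.63255640e-04, -6.24552441e+01,  2.41790107e-02, -3.90720606e+01,
       -6.14380999e-02,  3.66222498e-02,  4.38224799e-05]), 'ee_pos': array([ 0.25518622, -0.57017024,  0.22186902]), 'eef_rot': array([ 9.77942737e-01,  2.08872319e-01, -1.37172079e-04, -5.81155694e-04]), 'ft_force': array([ 0.50650407, -0.27160101,  0.56626331]), 'torque': array([ 0.01330742, -0.00027721,  0.0383302 ]), 'grip_force': 0.0, 'width': 0.0869423946115641}
```

View pics/scene0.png

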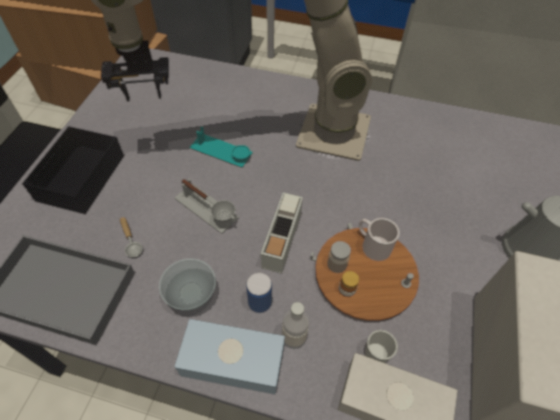

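View pics/top0.png

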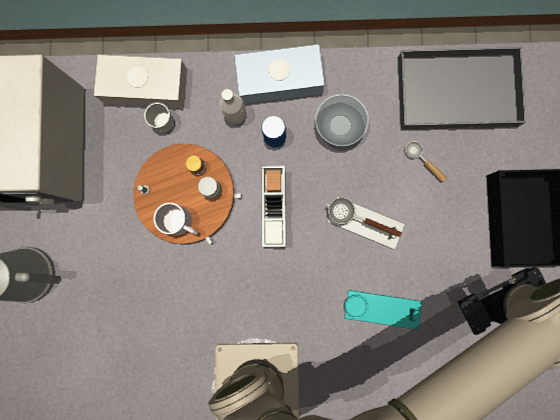

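The scene has two candidate stands. The grey one, top view (340,210)-(402,240), carries a strainer with a dark wooden grip. The turquoise one at (385,308) is the look-alike to leave alone. The orange-handled spoon lies at (414,150)-(440,178). The grey stand fits the description. The turntable is centred near (184,193), with the post at (143,189) and the mug at (172,220), its handle towards (195,233). I'll confirm this in an enlarged crop.

```bash
cat > h.py <<'E'
import numpy as np,cv2
from bench import r
from scipy.spatial.transform import Rotation as R
def ray(n,u,v,z):
    c=r.camera_info(n);d=R.from_quat(c['attitude']).apply([(u-c['cx'])/c['fx'],-(v-c['cy'])/c['fy'],-1]);o=np.array(c['origin'])
    return (o+d*(z-o[2])/d[2]).round(4)
def proj(n,p):
    c=r.camera_info(n);q=R.from_quat(c['attitude']).inv().apply(np.array(p)-c['origin'])
    return np.array([c['cx']+c['fx']*q[0]/-q[2],c['cy']-c['fy']*q[1]/-q[2]]).round(1)
E
python3 - <<'E'
from h import *
im=cv2.imread("pics/top0.png")
a=cv2.resize(im[135:255,120:250],None,fx=4.6,fy=4.6,interpolation=cv2.INTER_CUBIC)[:,:]
cv2.imwrite("pics/c1.png",cv2.resize(im[138:250,125:245],(640,597),interpolation=cv2.INTER_CUBIC))
cv2.imwrite("pics/c2.png",cv2.resize(im[180:260,310:420],(792,576),interpolation=cv2.INTER_CUBIC))
for n,R_ in (("top",0),("scene",0)):
  pass
print(ray("top",257,385,0),ray("scene",335,130,0))
E
```

```text
[-0.0034  0.0003  0.    ] [-0.0115  0.0045  0.    ]
```

View pics/c1.png

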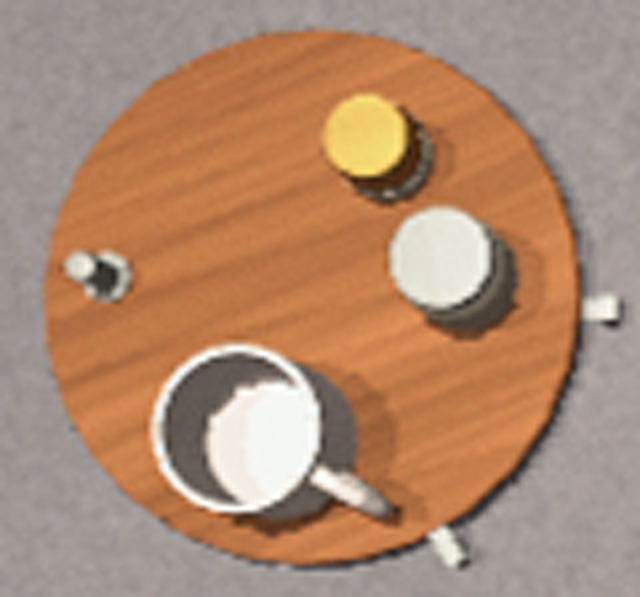

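View pics/c2.png

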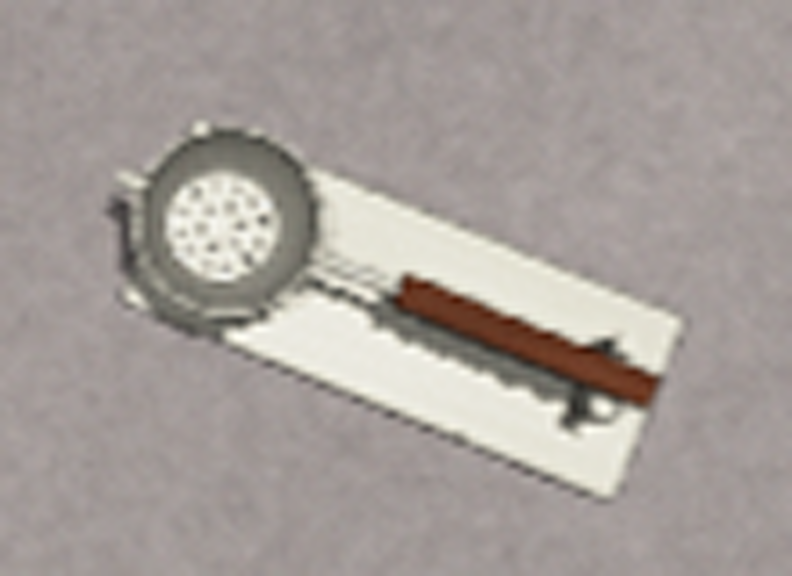

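The crops confirm the grey stand: the real strainer with its dark grip lies on it, grip ends at (405,290) and (652,388) in crop 2. The crop 1 pixels I'll use are post top (80,266), mug mouth (237,430), tray centre (312,298), honey (367,136) and sugar (440,259).

```bash
python3 - <<'E'
from h import *
a=lambda x,y,z:ray("top",125+x/5.333-.4,138+y/5.333-.4,z)
b=lambda x,y,z:ray("top",310+x/7.2-.4,180+y/7.2-.4,z)
T=a(312,298,.03);K=a(80,266,.078);M=a(237,430,.125);H=a(367,136,.095);S=a(440,259,.115)
print("tray",T,"knob",K,np.linalg.norm((K-T)[:2]),"mug",M,np.linalg.norm((M-T)[:2]),"hon",H,"sug",S)
print("mughandle",a(385,505,.08))
B=b(231,222,.062);e1=b(403,291,.069);e2=b(655,388,.069)
d=(e2-e1)[:2];print("basket",B,e1,e2,np.linalg.norm(d),np.degrees(np.arctan2(d[1],d[0])),np.degrees(np.arctan2(*(e2-B)[1::-1])))
u=d/np.linalg.norm(d);print("grip est from ends",(e1[:2]+e2[:2])/2-u*16.5e-3, "from basket",B[:2]+u*.105)
for n in[(266,168,0),(281,168,0)]: pass
# caddy corners, z .05
for p in((262,167),(285,167),(262,247),(286,247)):print("caddy",ray("top",*p,.06))
# scene cross-check
for n,p in dict(knob=K,mug=M,hon=H,sug=S,basket=B,e1=e1,e2=e2,tray=T).items():print(n,proj("scene",p))
k=np.arctan2(*(K-T)[1::-1]);print(np.degrees(k))
E
python3 - <<'E'
import cv2
im=cv2.imread("pics/scene0.png")
cv2.imwrite("pics/c3.png",cv2.resize(im[170:330,170:430],(780,480),interpolation=cv2.INTER_CUBIC))
E
```

```text
tray [0.5388 0.2021 0.03  ] knob [0.5522 0.3123 0.078 ] 0.1110117110939202 mug [0.4619 0.2184 0.125 ] 0.07860852371085464 hon [0.614  0.1592 0.095 ] sug [0.5469 0.1184 0.115 ]
mughandle [0.4251 0.1533 0.08  ]
basket [ 0.4787 -0.245   0.062 ] [ 0.4505 -0.3088  0.069 ] [ 0.4118 -0.4027  0.069 ] 0.10156229615364158 -112.39854629152931 -112.98778375243633
grip est from ends [ 0.43743727 -0.34049483] from basket [ 0.43869007 -0.34207835]
caddy [ 0.6051 -0.0264  0.06  ]
caddy [ 0.6037 -0.0907  0.06  ]
caddy [ 0.382  -0.0232  0.06  ]
caddy [ 0.3808 -0.0894  0.06  ]
knob [409.8 274.2]
mug [383.  229.1]
hon [349.9 276.8]
sug [340.5 247.8]
basket [222.7 208.6]
e1 [205.8 195.2]
e2 [182. 179.]
tray [366.3 268.2]
83.06703582404886
```

View pics/c3.png

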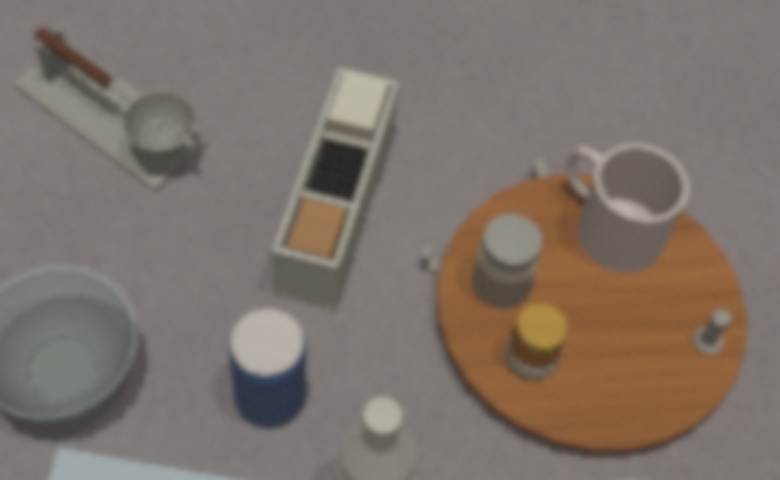

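The scene view agrees with the top-view positions to within a few pixels. Next I'll plan the approach: grip the post across the tangent, then follow the arc.

```bash
cat >> h.py <<'E'
def pose():
    s=r.read_state();x=R.from_quat(s['eef_rot']).apply([1,0,0])
    return np.array(s['ee_pos']),np.degrees(np.arctan2(x[1],x[0])),s
def plan(wps):
    """wps: (x,y,z,yaw of tool x deg,N); prints rows in tool axes"""
    p,a,s=pose();p=p.copy();out=[]
    for x,y,z,b,N in wps:
        t=np.array([x,y,z])
        for i in range(N):
            k=N-i;st=(t-p)/k;da=np.round((b-a)/k,1)
            c,sn=np.cos(np.radians(a)),np.sin(np.radians(a))
            row=np.round([100*(c*st[0]+sn*st[1]),100*(sn*st[0]-c*st[1]),-100*st[2]],1)
            p=p+np.array([c*row[0]+sn*row[1],sn*row[0]-c*row[1],-row[2]])/100
            a+=da;out.append([*row,-da])
    for i in range(0,len(out),12):print(", ".join(f"{v:g}" for q in out[i:i+12] for v in q),"\n")
E
python3 - <<'E'
from h import *
print(pose()[:2])
plan([(.46,-.1,.25,60,16),(.5522,.3123,.20,83,20)])
E
```

```text
(array([ 0.25518622, -0.57017024,  0.22186902]), np.float64(24.112556170774763))
2.4, -2.2, -0.2, -2.2, 2.4, -2.1, -0.2, -2.2, 2.5, -2, -0.2, -2.2, 2.6, -1.9, -0.2, -2.3, 2.7, -1.8, -0.2, -2.2, 2.7, -1.6, -0.2, -2.3, 2.8, -1.5, -0.2, -2.2, 2.9, -1.4, -0.2, -2.3, 2.9, -1.3, -0.2, -2.2, 3, -1.2, -0.1, -2.3, 3, -1.1, -0.2, -2.2, 3.1, -1, -0.1, -2.3 

3.1, -0.9, -0.2, -2.2, 3.1, -0.7, -0.1, -2.3, 3.1, -0.6, -0.2, -2.2, 3.2, -0.5, -0.1, -2.3, 2, -0.6, 0.2, -1.1, 2, -0.6, 0.3, -1.2, 2, -0.6, 0.2, -1.1, 2.1, -0.5, 0.3, -1.2, 2.1, -0.5, 0.2, -1.1, 2.1, -0.4, 0.3, -1.2, 2.1, -0.4, 0.2, -1.1, 2.1, -0.3, 0.3, -1.2 

2.1, -0.3, 0.2, -1.1, 2.1, -0.3, 0.3, -1.2, 2.1, -0.2, 0.2, -1.1, 2.1, -0.2, 0.3, -1.2, 2.1, -0.1, 0.2, -1.1, 2.1, -0.1, 0.3, -1.2, 2.1, -0, 0.2, -1.1, 2.1, -0, 0.3, -1.2, 2.1, 0, 0.2, -1.1, 2.1, 0.1, 0.3, -1.2, 2.1, 0.1, 0.2, -1.1, 2.1, 0.2, 0.3, -1.2
```

Call:
arm_command(
  moves=[2.4,-2.2,-0.2,-2.2,2.4,-2.1,-0.2,-2.2,2.5,-2,-0.2,-2.2,2.6,-1.9,-0.2,-2.3,2.7,-1.8,-0.2,-2.2,2.7,-1.6,-0.2,-2.3,2.8,-1.5,-0.2,-2.2,2.9,-1.4,-0.2,-2.3,2.9,-1.3,-0.2,-2.2,3,-1.2,-0.1,-2.3,3,-1.1,-0.2,-2.2,3.1,-1,-0.1,-2.3],
  fingers=70,
)

```text
time: 1.1
ee_pos: [0.4094, -0.2161, 0.2446]
eef_rot: [0.902, 0.431, -0.0, 0.0]
ft_force: [1.1, 0.0, -0.3]
width: 0.0612
grip_force: 0.0
```

Call:
arm_command(
  moves=[3.1,-0.9,-0.2,-2.2,3.1,-0.7,-0.1,-2.3,3.1,-0.6,-0.2,-2.2,3.2,-0.5,-0.1,-2.3,2,-0.6,0.2,-1.1,2,-0.6,0.3,-1.2,2,-0.6,0.2,-1.1,2.1,-0.5,0.3,-1.2,2.1,-0.5,0.2,-1.1,2.1,-0.4,0.3,-1.2,2.1,-0.4,0.2,-1.1,2.1,-0.3,0.3,-1.2],
)

```text
time: 2.1
ee_pos: [0.4973, 0.0666, 0.2303]
eef_rot: [0.823, 0.568, -0.0, 0.0]
ft_force: [1.2, -1.8, -0.3]
width: 0.0609
grip_force: 0.0
```

Call:
arm_command(
  moves=[2.1,-0.3,0.2,-1.1,2.1,-0.3,0.3,-1.2,2.1,-0.2,0.2,-1.1,2.1,-0.2,0.3,-1.2,2.1,-0.1,0.2,-1.1,2.1,-0.1,0.3,-1.2,2.1,0,0.2,-1.1,2.1,0,0.3,-1.2,2.1,0,0.2,-1.1,2.1,0.1,0.3,-1.2,2.1,0.1,0.2,-1.1,2.1,0.2,0.3,-1.2],
)

```text
time: 3.1
ee_pos: [0.5529, 0.313, 0.2]
eef_rot: [0.749, 0.663, -0.0, -0.0]
ft_force: [-0.7, -1.1, 1.1]
width: 0.0612
grip_force: 0.0
```

```bash
python3 - <<'E'
from h import *
print(pose())
im=r.camera("scene")[:,:,::-1]; im2=r.camera("top")[:,:,::-1]
a=cv2.resize(im[130:310,310:490],(400,400),interpolation=cv2.INTER_CUBIC)
b=cv2.resize(im2[120:260,110:250],(400,400),interpolation=cv2.INTER_CUBIC)
cv2.imwrite("pics/d1.png",np.hstack([a,b]))
plan([(.5522,.3123,.045,83,8)])
E
```

```text
(array([0.55293563, 0.31299736, 0.1999889 ]), np.float64(83.0514164594774), {'time': 3.1, 'joint_positions': array([-0.00544078,  0.48391234, -0.80162951,  1.42876295,  0.34770002,
        1.37520421, -0.93799716]), 'joint_vel': array([-0.50182769,  0.42613232,  0.02663193, -0.44436519,  0.28212887,
        0.11645149, -0.13671255]), 'joint_torque': array([  3.4253139 , -64.90226269, -12.70493835, -34.28183556,
        -0.68336388,  -0.23645145,   0.20046445]), 'ee_pos': array([0.55293563, 0.31299736, 0.1999889 ]), 'eef_rot': array([ 7.48658327e-01,  6.62955945e-01, -3.52543204e-04, -1.11120809e-05]), 'ft_force': array([-0.66712973, -1.06663786,  1.14659922]), 'torque': array([ 0.03031245, -0.10617711,  0.0202986 ]), 'grip_force': 0.0, 'width': 0.06121609542194188})
-0, 0, 1.9, 0, -0, 0, 1.9, 0, -0.1, 0, 1.9, 0, -0, 0, 1.9, 0.1, -0.1, 0, 2, 0, -0, 0, 1.9, 0.1, -0.1, 0.1, 2, 0, -0, 0, 1.9, 0.1
```

View pics/d1.png

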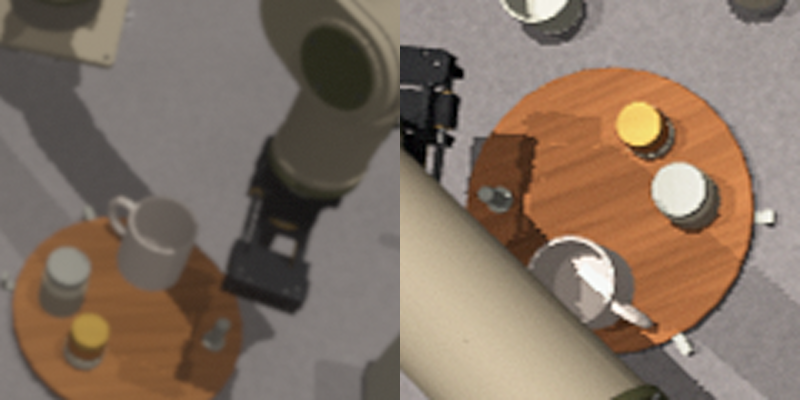

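The post stands clear between the fingers' line, at right panel (495,197), with the mug well off the gripper. I'll descend and close on the post.

Call:
arm_command(
  moves=[0,0,1.9,0,0,0,1.9,0,0,0,1.9,0,0,0,1.9,0,-0.1,0,1.9,0,0,0.1,1.9,0,0,0,1.9,0,0,0,1.9,0,0,0,0,0],
)

```text
time: 3.95
ee_pos: [0.552, 0.3086, 0.0446]
eef_rot: [0.749, 0.662, -0.003, -0.0]
ft_force: [0.4, 0.5, -0.1]
width: 0.0607
grip_force: 0.0
```

Call:
arm_command(
  moves=[0,0,0,0,0,0,0,0,0,0,0,0,0,0,0,0,0,0,0,0,0,0,0,0,0,0,0,0,0,0,0,0],
  fingers=0,
  squeeze=6,
)

```text
time: 4.62
ee_pos: [0.5542, 0.311, 0.0487]
eef_rot: [0.749, 0.663, 0.0, 0.0]
ft_force: [1.0, 1.2, 1.0]
width: 0.0156
grip_force: 6.4
```

```bash
python3 - <<'E'
from h import *
p,a,s=pose();print(p,a,s['width'],s['grip_force'],s['ft_force'])
T=np.array([.5388,.2021]);d=p[:2]-T;rr=np.linalg.norm(d);th=np.degrees(np.arctan2(d[1],d[0]));print(rr,th)
w=[]
for i in range(1,18):
    t=np.radians(th+3*i);w.append((T[0]+.11*np.cos(t),T[1]+.11*np.sin(t),p[2],a+3*i,1))
plan(w)
E
```

```text
[0.55416798 0.31102171 0.04874211] 82.99753736944339 0.015555785327201449 6.436286587268114 [1.00548773 1.23769506 0.97189739]
0.11000051822767713 81.9690340707809
-0, -0.6, -0, -3, -0, -0.6, -0, -3, -0, -0.5, -0, -3, -0, -0.6, -0, -3, -0, -0.6, -0, -3, -0, -0.6, -0, -3, -0, -0.5, -0, -3, -0, -0.6, -0, -3, -0, -0.6, -0, -3, -0, -0.6, -0, -3, -0.1, -0.5, -0, -3, 0, -0.6, -0, -3 

0, -0.6, -0, -3, 0, -0.6, -0, -3, 0, -0.5, -0, -3, 0, -0.6, -0, -3, 0, -0.6, -0, -3
```

Call:
arm_command(
  moves=[0,-0.6,0,-3,0,-0.6,0,-3,0,-0.5,0,-3,0,-0.6,0,-3,0,-0.6,0,-3,0,-0.6,0,-3,0,-0.5,0,-3,0,-0.6,0,-3,0,-0.6,0,-3,0,-0.6,0,-3,-0.1,-0.5,0,-3,0,-0.6,0,-3],
)

```text
time: 5.62
ee_pos: [0.489, 0.2969, 0.0487]
eef_rot: [0.507, 0.862, -0.0, 0.002]
ft_force: [6.3, -5.9, 0.5]
width: 0.016
grip_force: 6.0
```

Call:
arm_command(
  moves=[0,-0.6,0,-3,0,-0.6,0,-3,0,-0.5,0,-3,0,0,0,0],
)

```text
time: 5.95
ee_pos: [0.4741, 0.2873, 0.0486]
eef_rot: [0.438, 0.899, -0.001, 0.002]
ft_force: [4.4, -7.4, 1.4]
width: 0.0156
grip_force: 6.0
```

Call:
arm_command(
  moves=[-0.2,-0.6,0,-3,-0.1,-0.6,0,-3,0,-0.5,0,-3,0,0,0,0],
)

```text
time: 6.28
ee_pos: [0.4623, 0.2757, 0.0487]
eef_rot: [0.366, 0.931, -0.0, 0.001]
ft_force: [1.6, -2.5, 1.0]
width: 0.0156
grip_force: 6.0
```

Call:
arm_command(
  moves=[0,-0.6,0,-3,0,-0.5,0,-3,0,0,0,0],
)

```text
time: 6.53
ee_pos: [0.4569, 0.2693, 0.0494]
eef_rot: [0.317, 0.948, 0.002, 0.002]
ft_force: [11.5, 7.0, -7.9]
width: 0.0321
grip_force: 6.0
```

The grip was forced open to 32 mm against 13 N, so the tray is at its stop. Release, rise and look.

Call:
arm_command(
  moves=[0,0,0,0,0,0,0,0,0,0,0,0],
  fingers=70,
)

```text
time: 6.78
ee_pos: [0.4542, 0.2685, 0.0485]
eef_rot: [0.318, 0.948, -0.0, -0.0]
ft_force: [0.2, 0.4, 0.5]
width: 0.0452
grip_force: 0.0
```

Call:
arm_command(
  moves=[0,0,-2,0,0,0,-2.5,0,0,0,-2.5,0,0,0,-2.5,0,0,0,-2.5,0,0,0,-2.5,0,0,0,-2.5,0,0,0,-2.5,0,0,0,0,0],
)

```text
time: 7.53
ee_pos: [0.4554, 0.27, 0.2478]
eef_rot: [0.317, 0.948, 0.002, 0.002]
ft_force: [0.4, 1.2, -0.3]
width: 0.061
grip_force: 0.0
```

```bash
python3 - <<'E'
from h import *
print(pose()[:2])
plan([(.47,-.05,.25,70,18),(.4380,-.3412,.18,-22.4+90,10)])
E
```

```text
(array([0.45538717, 0.26999722, 0.24781744]), np.float64(143.00149069441508))
-1.1, -1.4, -0, 4.1, -1.2, -1.3, -0, 4.1, -1.3, -1.2, -0, 4.1, -1.4, -1.1, -0, 4, -1.5, -1, -0, 4.1, -1.5, -0.9, -0, 4, -1.6, -0.8, -0, 4.1, -1.7, -0.7, -0, 4, -1.7, -0.5, -0, 4.1, -1.7, -0.4, -0, 4, -1.8, -0.3, -0, 4.1, -1.8, -0.2, -0, 4 

-1.8, -0, -0, 4.1, -1.8, 0.1, -0, 4, -1.7, 0.2, -0.1, 4.1, -1.7, 0.3, -0, 4, -1.7, 0.5, -0.1, 4.1, -1.7, 0.5, -0, 4, -2.8, 0.7, 0.7, 0.2, -2.8, 0.7, 0.7, 0.2, -2.9, 0.7, 0.7, 0.3, -2.8, 0.7, 0.7, 0.2, -2.8, 0.8, 0.7, 0.3, -2.9, 0.8, 0.7, 0.2 

-2.8, 0.8, 0.7, 0.3, -2.8, 0.8, 0.7, 0.2, -2.9, 0.8, 0.7, 0.3, -2.8, 0.7, 0.7, 0.2
```

Call:
arm_command(
  moves=[-1.1,-1.4,0,4.1,-1.2,-1.3,0,4.1,-1.3,-1.2,0,4.1,-1.4,-1.1,0,4,-1.5,-1,0,4.1,-1.5,-0.9,0,4,-1.6,-0.8,0,4.1,-1.7,-0.7,0,4,-1.7,-0.5,0,4.1,-1.7,-0.4,0,4,-1.8,-0.3,0,4.1,-1.8,-0.2,0,4],
)

```text
time: 8.53
ee_pos: [0.4633, 0.053, 0.2434]
eef_rot: [0.682, 0.731, -0.0, -0.0]
ft_force: [-0.3, -0.1, 0.5]
width: 0.0606
grip_force: 0.0
```

Call:
arm_command(
  moves=[-1.8,0,0,4.1,-1.8,0.1,0,4,-1.7,0.2,-0.1,4.1,-1.7,0.3,0,4,-1.7,0.5,-0.1,4.1,-1.7,0.5,0,4,-2.8,0.7,0.7,0.2,-2.8,0.7,0.7,0.2,-2.9,0.7,0.7,0.3,-2.8,0.7,0.7,0.2,-2.8,0.8,0.7,0.3,-2.9,0.8,0.7,0.2],
)

```text
time: 9.53
ee_pos: [0.4497, -0.2276, 0.203]
eef_rot: [0.827, 0.563, -0.0, -0.0]
ft_force: [0.8, 0.2, -0.5]
width: 0.0612
grip_force: 0.0
```

Call:
arm_command(
  moves=[-2.8,0.8,0.7,0.3,-2.8,0.8,0.7,0.2,-2.9,0.8,0.7,0.3,-2.8,0.7,0.7,0.2,0,0,0,0,0,0,0,0],
)

```text
time: 10.03
ee_pos: [0.4359, -0.3439, 0.1744]
eef_rot: [0.832, 0.554, -0.0, -0.001]
ft_force: [0.8, 1.0, -0.4]
width: 0.0608
grip_force: 0.0
```

```bash
python3 - <<'E'
from h import *
p,a,s=pose();print(p,a)
A=r.camera("scene")[:,:,::-1]; B=r.camera("top")[:,:,::-1]
cv2.imwrite("pics/top1.png",B);cv2.imwrite("pics/scene1.png",A)
# left: tray top view x5.  right: scene strainer
a=cv2.resize(B[138:248,125:245],(480,440),interpolation=cv2.INTER_CUBIC)
b=cv2.resize(A[130:240,150:230],(320,440),interpolation=cv2.INTER_CUBIC)
cv2.imwrite("pics/d2.png",np.hstack([a,b]))
print(proj("scene",p))
plan([(.4380,-.3412,.043,67.6,8)])
E
```

```text
[ 0.43590652 -0.34392629  0.17439022] 67.33696907213708
[191.8 166. ]
0, 0, 1.7, -0, 0, 0, 1.6, -0, 0, 0, 1.7, -0, 0, 0, 1.6, -0, 0, 0, 1.7, -0, 0, 0, 1.6, -0, 0, 0, 1.7, -0, 0.1, 0, 1.6, -0
```

View pics/d2.png

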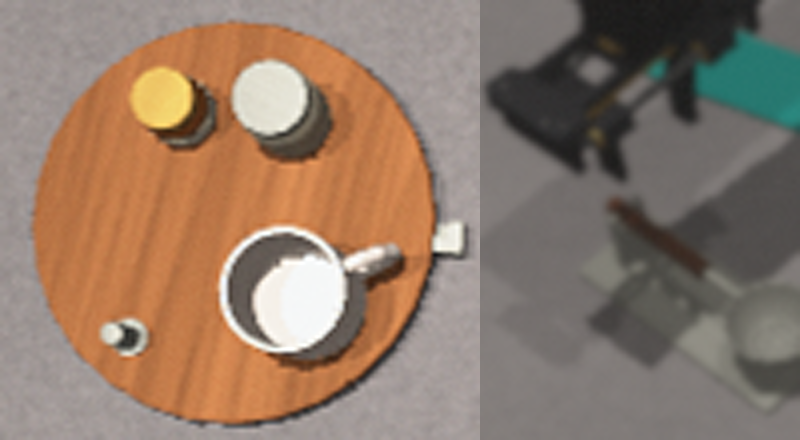

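The tray is round against its stop, with only one tab showing, at (450,238). The mug mouth is at crop (284,291), its handle tip at (395,255) and the post at (110,330). Fingertips in the scene view match the projected TCP to about 0.5 px, and the strainer sits about 2 mm further in +x than the top view said. Descending onto the grip.

Call:
arm_command(
  moves=[0.2,0.1,1.6,0,0.1,0.1,1.6,0,0,0,1.6,0,0,0,1.6,0,0,0,1.6,0,0,0,1.6,0,0,0,1.6,0,0,0,1.4,0,0,0,0,0,0,0,0,0],
)

```text
time: 10.97
ee_pos: [0.4405, -0.3394, 0.0498]
eef_rot: [0.831, 0.557, 0.0, -0.0]
ft_force: [-1.1, -1.0, 0.1]
width: 0.0606
grip_force: 0.0
```

```bash
python3 - <<'E'
from h import *
p,a,s=pose();print(p,a,s['ft_force'])
A=r.camera("scene")[:,:,::-1]; B=r.camera("top")[:,:,::-1]
a=cv2.resize(A[140:230,160:240],(400,450),interpolation=cv2.INTER_CUBIC)
b=cv2.resize(B[180:270,310:390],(400,450),interpolation=cv2.INTER_CUBIC)
cv2.imwrite("pics/d3.png",np.hstack([a,b]))
m=lambda x,y,z:ray("top",125+x/4-.4,138+y/4-.4,z)
print(m(284,291,.125),m(395,255,.08),m(110,330,.078))
E
```

```text
[ 0.44046865 -0.3393822   0.0497911 ] 67.67938025854313 [-1.13326315 -0.98263466  0.09142995]
[0.4815 0.1476 0.125 ] [0.5086 0.0799 0.08  ] [0.461 0.277 0.078]
```

View pics/d3.png

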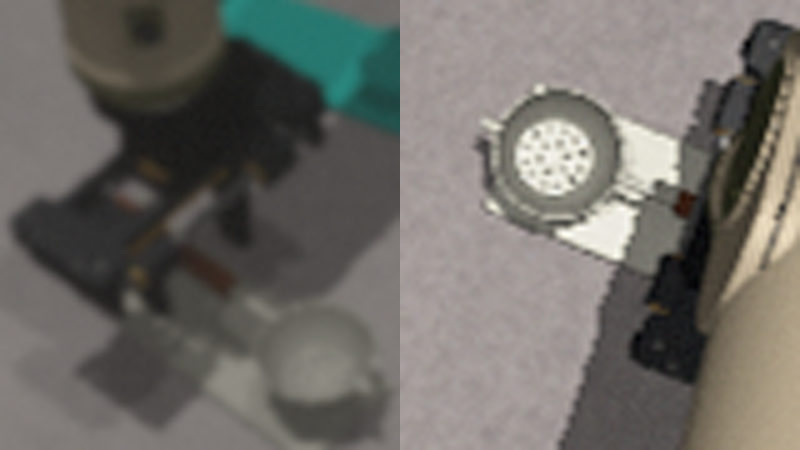

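The handle lies between the fingers, left panel (205,270). I'll lower 7 mm and grip.

Call:
arm_command(
  moves=[0,0,0.4,0,0,0,0.3,0,0,0,0,0],
)

```text
time: 11.32
ee_pos: [0.44, -0.3404, 0.0423]
eef_rot: [0.831, 0.556, -0.0, -0.0]
ft_force: [-0.4, 0.4, -0.6]
width: 0.0606
grip_force: 0.0
```

Call:
arm_command(
  moves=[0,0,0,0,0,0,0,0,0,0,0,0,0,0,0,0,0,0,0,0,0,0,0,0,0,0,0,0,0,0,0,0,0,0,0,0,0,0,0,0],
  fingers=0,
  squeeze=40,
)

```text
time: 12.15
ee_pos: [0.4402, -0.3405, 0.0426]
eef_rot: [0.831, 0.556, 0.0, 0.0]
ft_force: [0.2, 0.1, -0.4]
width: 0.0133
grip_force: 39.9
```

Call:
arm_command(
  moves=[0,0,-0.5,0,0,0,-0.5,0,0,0,-1,0,0,0,-1.5,0,0,0,-2,0,0,0,-2,0,0,0,-2,0,0,0,-2,0,0,0,-2,0,0,0,-2,0,0,0,-2,0,0,0,-2,0],
)

```text
time: 13.15
ee_pos: [0.4401, -0.3402, 0.2396]
eef_rot: [0.831, 0.557, 0.0, 0.0]
ft_force: [-0.1, -0.9, -1.4]
width: 0.0133
grip_force: 39.9
```

```bash
python3 - <<'E'
from h import *
p,a,s=pose();print(p,a,s['ft_force'],s['width'],s['grip_force'])
A=r.camera("scene")[:,:,::-1]; B=r.camera("top")[:,:,::-1]
cv2.imwrite("pics/top2.png",B);cv2.imwrite("pics/scene2.png",A)
u=np.array([np.cos(np.radians(a)),np.sin(np.radians(a)),0])
b=p+u*.105+[0,0,.019];print("basket rim predicted",b,proj("scene",b),proj("top",b))
for n,I in(("s",A),("t",B)):
    c=proj("scene" if n=="s" else "top",b);x,y=(c-45).astype(int);x=max(x,0);y=max(y,0);print(n,x,y)
    cv2.imwrite(f"pics/e{n}.png",cv2.resize(I[y:y+90,x:x+90],(400,400),interpolation=cv2.INTER_CUBIC))
cv2.imwrite("pics/e.png",np.hstack([cv2.imread("pics/es.png"),cv2.imread("pics/et.png")]))
E
```

```text
[ 0.44012147 -0.34017021  0.23964004] 67.6315614765246 [-0.079139   -0.87247724 -1.38602003] 0.013284935833848498 39.89048486575484
basket rim predicted [ 0.48008038 -0.24307085  0.25864004] [216.7 164.9] [348.5 203. ]
s 171 119
t 303 158
```

View pics/e.png

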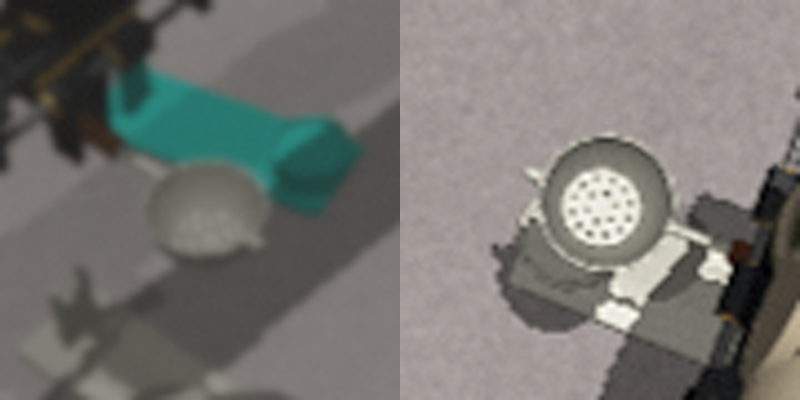

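The strainer is held level. Its basket is at px (349.4,203.2) in the top view, within 1 px of my prediction. The mug's mouth is at about (0.483,0.147), with its handle at about −68°. I'll carry the strainer over the caddy to hover above the mug.

```bash
python3 - <<'E'
from h import *
plan([(.5216,.0505,.215,111.8,20)])
E
```

```text
2, -0.4, 0.1, -2.2, 2, -0.3, 0.1, -2.2, 2, -0.2, 0.1, -2.2, 2, -0.1, 0.1, -2.2, 2, -0.1, 0.1, -2.2, 2, 0, 0.1, -2.2, 2, 0.1, 0.1, -2.2, 2, 0.2, 0.2, -2.2, 2, 0.2, 0.1, -2.2, 2, 0.3, 0.2, -2.2, 1.9, 0.4, 0.1, -2.2, 1.9, 0.5, 0.2, -2.2 

1.9, 0.5, 0.1, -2.2, 1.9, 0.6, 0.2, -2.2, 1.9, 0.7, 0.1, -2.2, 1.8, 0.7, 0.2, -2.2, 1.8, 0.8, 0.1, -2.2, 1.8, 0.9, 0.2, -2.3, 1.8, 1, 0.1, -2.2, 1.7, 1, 0.2, -2.3
```

Call:
arm_command(
  moves=[2,-0.4,0.1,-2.2,2,-0.3,0.1,-2.2,2,-0.2,0.1,-2.2,2,-0.1,0.1,-2.2,2,-0.1,0.1,-2.2,2,0,0.1,-2.2,2,0.1,0.1,-2.2,2,0.2,0.2,-2.2,2,0.2,0.1,-2.2,2,0.3,0.2,-2.2,1.9,0.4,0.1,-2.2,1.9,0.5,0.2,-2.2],
)

```text
time: 14.25
ee_pos: [0.4897, -0.1033, 0.2226]
eef_rot: [0.681, 0.733, -0.0, 0.0]
ft_force: [0.1, 0.2, -0.8]
width: 0.0136
grip_force: 39.9
```

Call:
arm_command(
  moves=[1.9,0.5,0.1,-2.2,1.9,0.6,0.2,-2.2,1.9,0.7,0.1,-2.2,1.8,0.7,0.2,-2.2,1.8,0.8,0.1,-2.2,1.8,0.9,0.2,-2.3,1.8,1,0.1,-2.2,1.7,1,0.2,-2.3,0,0,0,0,0,0,0,0],
)

```text
time: 15.08
ee_pos: [0.5202, 0.0529, 0.2104]
eef_rot: [0.559, 0.829, 0.0, -0.0]
ft_force: [-0.3, -1.5, -1.0]
width: 0.0136
grip_force: 39.9
```

```bash
python3 - <<'E'
from h import *
p,a,s=pose();print(p,a,s['ft_force'],s['width'],s['grip_force'])
A=r.camera("scene")[:,:,::-1]; B=r.camera("top")[:,:,::-1]
cv2.imwrite("pics/top3.png",B);cv2.imwrite("pics/scene3.png",A)
u=np.array([np.cos(np.radians(a)),np.sin(np.radians(a)),0])
b=p+u*.104+[0,0,.019];print("basket rim pred",b,"scene",proj("scene",b),"top",proj("top",b))
# montage: scene before/after, top before/after, each 60x45 px around (x6.5)
A1=cv2.imread("pics/scene1.png");B1=cv2.imread("pics/top1.png")
f=lambda I,x,y:cv2.resize(I[y:y+50,x:x+66],(396,300),interpolation=cv2.INTER_CUBIC)
cs=proj("scene",[.483,.147,.145]).astype(int)-[33,25];ct=proj("top",[.483,.147,.145]).astype(int)-[33,25];print(cs,ct)
cv2.imwrite("pics/f.png",np.vstack([np.hstack([f(A1,*cs),f(A,*cs)]),np.hstack([f(B1,*ct),f(B,*ct)])]))
E
```

```text
[0.52023981 0.05292238 0.21036345] 112.0189076580315 [-0.33998004 -1.53106452 -0.99220953] 0.013559276725379613 39.89016646519303
basket rim pred [0.4812489  0.14933664 0.22936345] scene [363.5 206.1] top [186.4 206.9]
[324 200] [161 184]
```

View pics/f.png

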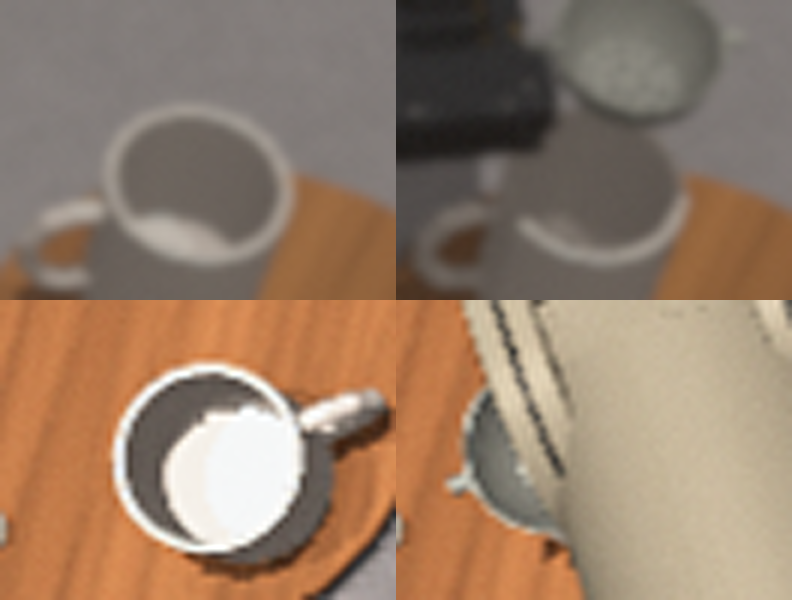

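The scene view puts the mug mouth at px (356.7,230.3), and the top view at px (195.2,209.8). The basket sits where predicted in both, within 1 px. Next: triangulate the mouth and plan the descent.

```bash
python3 - <<'E'
from h import *
from scipy.optimize import least_squares
s=np.array([356.7,230.3]);t=np.array([195.2,209.8])
print(ray("scene",*s,.125),ray("top",*t,.125))
m=least_squares(lambda q:np.r_[proj("scene",q)-s,proj("top",q)-t],[.48,.147,.125],diff_step=1e-2);print(m.x,m.fun)
E
```

```text
[0.4862 0.15   0.125 ] [0.4829 0.1486 0.125 ]
[0.48335499 0.14981018 0.12075256] [-0.1  0.  -0.1  0. ]
```

Call:
arm_command(
  moves=[-0.1,0.1,0.5,0,0,0.1,0.5,0,0,0.1,0.5,0,0,0,0.5,0,0,0,0.5,0,0,0,0.5,0,0,0,0.5,0,0,0,0.5,0,0,0,0.5,0,0,0,0.5,0,0,0,0,0,0,0,0,0],
)

```text
time: 16.18
ee_pos: [0.5234, 0.0511, 0.1603]
eef_rot: [0.561, 0.828, -0.0, -0.0]
ft_force: [0.7, 1.2, -0.9]
width: 0.0136
grip_force: 39.9
```

Call:
arm_command(
  moves=[0,0,0.3,0,0,0,0.2,0,0,0,0,0,0,0,0,0,0,0,0,0,0,0,0,0,0,0,0,0],
)

```text
time: 16.77
ee_pos: [0.5236, 0.0511, 0.1556]
eef_rot: [0.561, 0.828, 0.0, 0.0]
ft_force: [-0.8, 0.2, -1.4]
width: 0.0132
grip_force: 39.9
```

```bash
python3 - <<'E'
from h import *
p,a,s=pose();print(p,a,s['eef_rot'],s['ft_force'],s['width'],s['grip_force'])
u=np.array([np.cos(np.radians(a)),np.sin(np.radians(a)),0]);print("basket",p+u*.104+[0,0,-.013])
A=r.camera("scene")[:,:,::-1];c=proj("scene",p+u*.104+[0,0,.019])
print("rim pred scene",c)
# dark/bright extent of basket rim & mug rim: print columns for edges along row through centre
g=cv2.cvtColor(A,cv2.COLOR_BGR2GRAY)
cv2.imwrite("pics/scene4.png",A)
E
```

```text
[0.523566   0.05111293 0.15564901] 111.80779807209856 [5.60582630e-01 8.28098482e-01 1.64228801e-05 1.33869216e-04] [-0.82135541  0.21738126 -1.3887862 ] 0.013229528363664577 39.890521466732025
basket [0.4849306  0.14767019 0.14264901]
rim pred scene [359.  219.4]
```

The basket is about 1.5 mm off the mouth's centre and about 17 mm above the rim, level and steady. Handing in.

```bash
python3 -c "
from bench import r
print(r.close_job())"
```

```text
the job is handed in; nothing more can be done
None
```

The job is handed in, though no verdict came back: the turntable is at its stop, and by my last measurements the strainer is held level about 17 mm above the rim, within about 2 mm of centre, with its handle over the mug's.

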